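# Reset the lamp's tripped breaker and switch the lamp on

## Robot

A 6-joint arm with a two-finger parallel gripper is mounted at the origin on the work surface. World frame = base frame: x ahead of the robot, y to its left, z up, the work surface at z = 0. Lengths are in m, angles in rad, forces in N, time in s.
With the tool pointing down it reaches from about 0.35 to 0.925 m from the base axis. Payload 6.4 kg.
Tool frame: the origin (TCP) lies midway between the tips of the shut fingers; the grasp point (between the pads) lies 19 mm behind it (arm.tcp_to_grasp is the distance from the TCP to the grasp point, in m); z points along the fingers, y is the line along which they close (so a half turn about z gives the same grasp; the last joint's range is limited). The gripper opens to 94 mm and grips with 3 to 60 N. Pads are 16 mm wide; open, the fingers measure 119 mm over their backs; the gripper's body (75 mm by 177 mm) begins 78 mm behind the grasp point.
Start: joints at [1.048, 0.245, 1.558, -0, 1.339, -0.174], TCP at [0.222, 0.611, 0.205] pointing down, gripper open.
Joint ranges: [-3.13, 3.13], [-1.02, 2.26], [0.13, 2.54], [-0.95, 4.09], [0.21, 2.88], [-2.74, 2.74]. Speed limits (rad/s): [2.57, 2.57, 3.14, 3.14, 3.14, 3.14].

## Interface

Orientations are given as a 3x3 rotation matrix whose columns are the frame's x, y, z axes.
In Python, from rig import arm gives the robot as it stands.
- The arm moves only by the tool arm_command, never from a script. Its argument "commands" is one flat list of numbers, 7 for each row, row after row: the finger opening in cm, from 0 to 9.4, then the shift along the tool's x, y, z in cm, then the turn, a rotation vector about the tool's x, y, z in degrees. A call has 1 to 20 rows; each row is the pose to reach, as a shift and turn from the pose commanded when the call began, along the tool's axes at that moment; what a row does not reach only later rows make up. A row lasts 1/8 s, in which the tool goes at most 62.5 mm and 10.7 degrees, less where a joint would pass 70% of its speed; a pose out of reach is approached as far as the arm can. A call with a gripper value outside its range is refused whole. The fingers move at their own pace and stop on an object; the grip force is fixed at half the most. Time passes only in rows, so rows that repeat a pose let the fingers close. It gives the time, the measured TCP pose, the force, the opening and the grip force at its end, in the units of the state.
- arm.read_state(): the state, without advancing time (a new reading comes with each control period).
- arm.snapshot(name): name is "scene" or "top" or "wrist"; returns the picture (384x512x3 uint8, red, green, blue); there is no depth.
- arm.calibration(name): a dict with "vertical_fov" (degrees; the focal length in pixels is half the picture's height over the tangent of half this angle, whatever the lens; pixels are square), "cx", "cy" (the principal point, pixels), "world_from_camera" (4x4, takes a point from camera to world coordinates). Camera axes: x right, y down, z forward; pixel columns grow to the right and rows downward; lengths in m; the calibration is good to about 2 mm. A picture is of the moment at which its call begins: read the wrist's pose just before it. calibration takes no time and is no camera call; for the wrist camera it gives the pose at the moment of the call.
- arm.job_done(): hands the job in; it is judged then, once.
The state is a dict: "time_s": time; "qpos": joint angles; "joint_velocities": joint speeds; "joint_torque": joint torques, N m; "ee_pos": TCP position; "tool_rot": TCP orientation; "force": force on the tool from outside, world axes, zero at the start; "moment": the same for the moment, N m; "finger_gap": finger opening in m; "grasp_force": force on a finger pad.
Only numpy, scipy, OpenCV 4.12 (cv2) and the standard library are available. Lean on these libraries where they do the work, as an engineer would, in place of code of your own. Each camera call takes 0.05 s, during which the arm holds its last target. There are 200 camera calls.

## Task

The lamp's breaker on the grey power box has tripped: of the three levers it is the one standing halfway. Push that lever gently all the way to off until it resets against its stop, then throw it fully on without straining it, and finally press the desk lamp's button all the way down and let it go. Leave the other two levers as they are and do not disturb the things around.

Things in the scene. Friction and masses are not known exactly. Their poses are not given: they have to be found in the camera images.
- breaker_trip: the tripped breaker: white level face plate 110 (x) x 56 (y) x 10 mm, fixed on the grey power box (130 x 220 x 60 mm high) beside two like it at 64 mm pitch in y; which place it has varies. Origin: centre of the plate's underside, 60 mm above the table; x along the lever's swing to ON, y along its axle, z up. Breaker and lever must never be loaded with more than 15 N
- axle_nominal (a point): nominal middle of the tripped lever's axle (at the breaker's origin, same axes). The lever, black, 8 mm thick, 14 mm wide (y), ends 50 mm from the axle: upright it stands 40 mm out of the plate. The works float in their clip: the real axle and both stops are shifted up to 12 mm along x either way, constant in a run, not shown by any pose here
- lever_trip (a joint): tripped lever's angle, rad: 0 upright (starts within 0.1 of it), 0.5 ON stop (leans to +x), -0.5 OFF stop. Stays where left. Friction: about 3 N, pushed 27 mm above the plate. A latch bars it at +0.1; beyond -0.1 the push to OFF also drives the latch, about 7 N in all; only close to the OFF stop, below -0.47, has the latch let go for sure; then the lever moves freely to ON
- breaker_live: a breaker just like it, same frame, with its lever fully on, to be left on
- lever_live (a joint): angle of that lever, rad, same sense: starts at +0.5 (ON)
- breaker_spare: a breaker just like it, same frame, with its lever fully off, to be left off
- lever_spare (a joint): angle of that lever, rad, same sense: starts at -0.5 (OFF)
- lamp: matte black desk lamp, fixed: round base of radius 75 mm and 20 mm high, origin at the centre of its underside on the table; at +x 55 mm a stem of 12 mm diameter rises to 150 mm and leans over to +y to the shade (radius 45 mm, at x 70, y 110 mm, 225 to 290 mm high)
- lamp_button_top (a point): centre of the top of the lamp's round black push button (radius 13 mm), on the base 30 mm to the lamp's -x of its centre, 38 mm above the table, pressed straight down
- lamp_button (a joint): travel of the lamp's button, m: 0 released, 0.006 fully down; a spring pushes it back; fully down takes 5 N; the lamp must never take more than 25 N
- earbud_case: bystander: loose green earbud case 45 x 60 x 26 mm, origin at the centre of its underside
- spoon_keychain: bystander: loose steel spoon-shaped keychain about 85 mm long and 6 mm high, origin near its middle, on the table
- tumbler: bystander: loose frosted glass tumbler, empty, 74 mm wide and 100 mm high, origin at the centre of its underside
- phone_stand: bystander: loose aluminium phone stand, foot 90 x 70 mm, about 105 mm high, origin at the centre of its underside
- lotion: bystander: loose white bottle 44 mm wide and 110 mm high, origin at the centre of its underside
- glasses_case: bystander: loose grey glasses case 60 x 155 x 40 mm, origin at the centre of its underside

How it is judged:
On the way, in this order (a step that is already met when the one before it is completed fails the run):
1. the tripped lever is pushed fully off, against its stop (value of joint lever_trip below -0.47 rad), for 0.1 s.
2. the lever is thrown fully on (value of joint lever_trip above 0.46 rad), for 0.1 s.
3. the lamp's button is pressed down with the breaker on (value of joint lamp_button above 0.0048 m and value of joint lever_trip above 0.46 rad), for 0.1 s.
At the end, for the whole second after the job is handed in: The tripped lever stands on (above 0.46 rad), the live breaker's lever is still on (above 0.4) and the spare one's still off (below -0.4), and the lamp's button, after being pressed at least 4.8 of its 6 mm, is released (under 1.5 mm) (value of joint lever_trip above 0.46 rad and value of joint lever_live above 0.4 rad and value of joint lever_spare below -0.4 rad and value of joint lamp_button below 0.0015 m); the robot touches nothing.
It fails at once if the tripped breaker or its lever is loaded with more than 15 N (contact force between any of the fingers, the arm and breaker_trip above 15 N).
It fails at once if the lamp is loaded with more than 25 N (contact force between any of the fingers, the arm and lamp above 25 N).
It fails at once if another breaker's lever is moved (value of joint lever_live below 0.35 rad or value of joint lever_spare above -0.35 rad).
It fails at once if a bystander is moved by more than 30 mm (distance of any of earbud_case, spoon_keychain, tumbler, phone_stand, lotion, glasses_case from where it was at the start of the episode above 0.03 m).
It also fails if it takes over 67 s, if anything falls off the work surface, if the arm or the gripper's body presses on something with over 40 N, if the wrist force passes 120 N, or if a joint passes its speed limit or range.

## Working session

There is one attempt and no reset: what is moved stays moved. The work goes in short steps, Python scripts to look and compute and a tool call to move; the robot and the scene stay as the last step left them, time stands still between calls to the robot, and variables do not carry over. Pictures are saved under pics/ and viewed, at most 10 in all, crops included, and the job is handed in when it is done.

Besides the shell and the picture viewer there is one more tool, called after "Call:" by a JSON object that holds its "op" and its "data". arm_command: Moves the arm, as the interface text tells. Its arguments: {"type":"object","properties":{"commands":{"type":"array"}},"required":["commands"]}

```bash
mkdir -p pics; cat > h.py <<'E'
import numpy as np, cv2
from rig import arm
def cal(n):
    c=arm.calibration(n); f=192/np.tan(np.radians(c["vertical_fov"])/2); return f,c["cx"],c["cy"],np.array(c["world_from_camera"])
def px2w(n,u,v,z,c=None):
    f,cx,cy,T=c or cal(n); d=T[:3,:3]@np.array([(u-cx)/f,(v-cy)/f,1]); o=T[:3,3]; return o+d*(z-o[2])/d[2]
def w2px(n,p,c=None):
    f,cx,cy,T=c or cal(n); q=T[:3,:3].T@(np.array(p)-T[:3,3]); return f*q[0]/q[2]+cx,f*q[1]/q[2]+cy
def save(name,img,crop=None,s=1):
    if crop: x0,y0,x1,y1=crop; img=img[y0:y1,x0:x1]
    cv2.imwrite("pics/"+name,cv2.resize(img[...,::-1],None,fx=s,fy=s,interpolation=cv2.INTER_CUBIC))
E
python3 - <<'E'
from h import *
a=arm.snapshot("scene");b=arm.snapshot("top")
np.save("top.npy",b);np.save("scene.npy",a)
save("scene.png",a,s=1.5);save("top.png",b,s=1.5)
for n in("scene","top"):
    print(n,*[np.round(x,3) for x in cal(n)])
s=arm.read_state();print(s["time_s"],np.round(s["tool_rot"],3))
E
```

```text
scene 438.92 252.621 194.384 [[-0.652  0.583 -0.486  1.059]
 [ 0.758  0.485 -0.436  0.435]
 [-0.018 -0.652 -0.758  0.811]
 [ 0.     0.     0.     1.   ]]
top 474.818 254.0 196.59 [[-0.013 -0.993  0.117  0.408]
 [-1.     0.011 -0.014 -0.012]
 [ 0.013 -0.117 -0.993  1.382]
 [ 0.     0.     0.     1.   ]]
0.1 [[-0.94   0.342 -0.001]
 [ 0.342  0.94  -0.001]
 [ 0.    -0.002 -1.   ]]
```

View pics/scene.png

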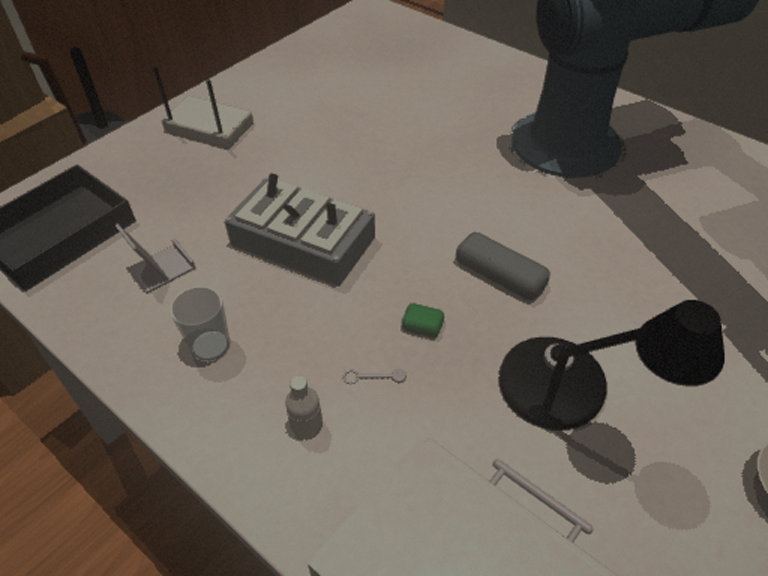

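View pics/top.png

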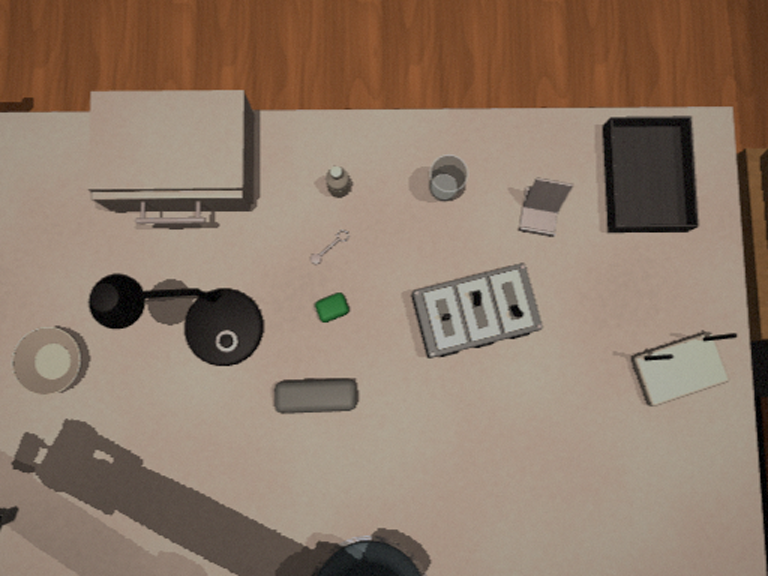

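The scene shows the grey box at about (300,225) with three levers, the black lamp at (552,380) and its button ring at (558,355). The top view shows the levers near (447,316), (477,297) and (515,311), and the button at (227,342). I'll enlarge the box and the lamp.

```bash
python3 - <<'E'
from h import *
a=np.load("scene.npy");b=np.load("top.npy")
A=cv2.resize(a[105:195,145:257],None,fx=5,fy=5,interpolation=cv2.INTER_CUBIC)
save("sc.png",A)
B=cv2.resize(b[170:245,270:367],None,fx=8,fy=8,interpolation=cv2.INTER_CUBIC)
save("tc.png",B)
E
```

```text
(no output)
```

View pics/sc.png

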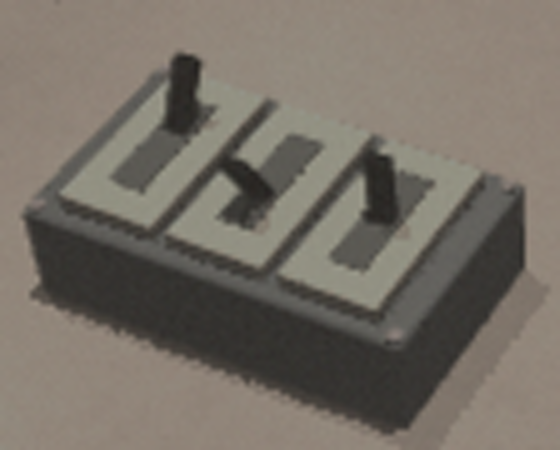

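View pics/tc.png

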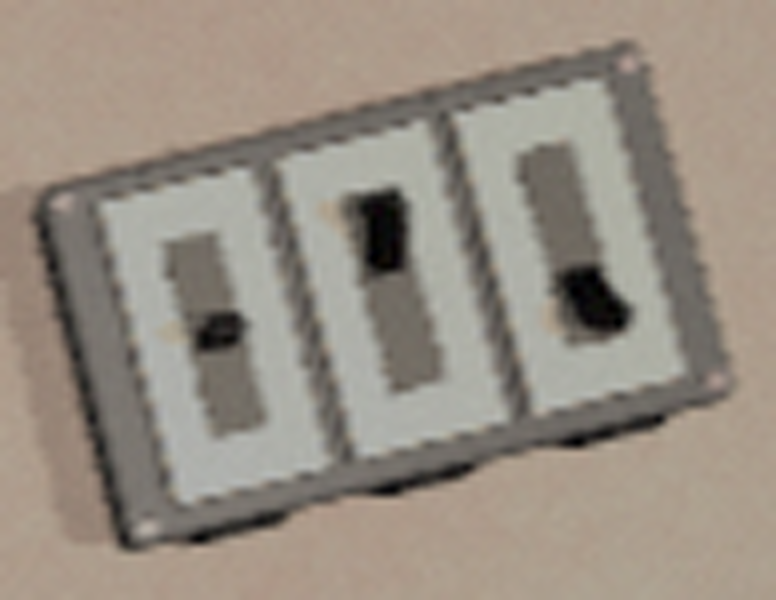

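The left plate in the top crop (lever at 220,330) has the short, upright lever, so it is the tripped one. The middle lever leans to world +x and the right one to -x. I'll measure the plates and the lamp.

```bash
python3 - <<'E'
from h import *
P=lambda u,v,z:px2w("top",270+(u-3.5)/8,170+(v-3.5)/8,z)
for nm,c in dict(L=[(100,203),(252,170),(332,465),(180,505)],M=[(278,160),(430,122),(512,420),(360,460)],R=[(455,117),(607,80),(688,378),(535,415)]).items():
    q=np.array([P(u,v,.07) for u,v in c]); m=q.mean(0); ax=(q[0]+q[1]-q[2]-q[3])/2
    print(nm,m.round(4),np.linalg.norm(ax[:2]).round(4),np.linalg.norm((q[0]+q[3]-q[1]-q[2])/2).round(4),np.degrees(np.arctan2(ax[1],ax[0])).round(1))
print("slotL",np.mean([P(u,v,.07) for u,v in[(165,243),(215,232),(268,425),(218,437)]],0).round(4))
print("tip L",P(222,330,.11).round(4),"tip M", P(378,207,.104).round(4),"tipR",P(603,315,.104).round(4))
b=np.load("top.npy");save("lamp.png",b[180:255,55:180],s=6)
E
```

```text
L [ 0.5195 -0.1482  0.07  ] 0.1072 0.0544 13.7
M [ 0.5346 -0.2109  0.07  ] 0.1078 0.0549 13.7
R [ 0.5489 -0.2728  0.07  ] 0.1075 0.0551 13.2
slotL [ 0.5199 -0.1484  0.07  ]
tip L [ 0.5178 -0.1462  0.11  ] tip M [ 0.5596 -0.2008  0.104 ] tipR [ 0.5219 -0.2761  0.104 ]
```

View pics/lamp.png

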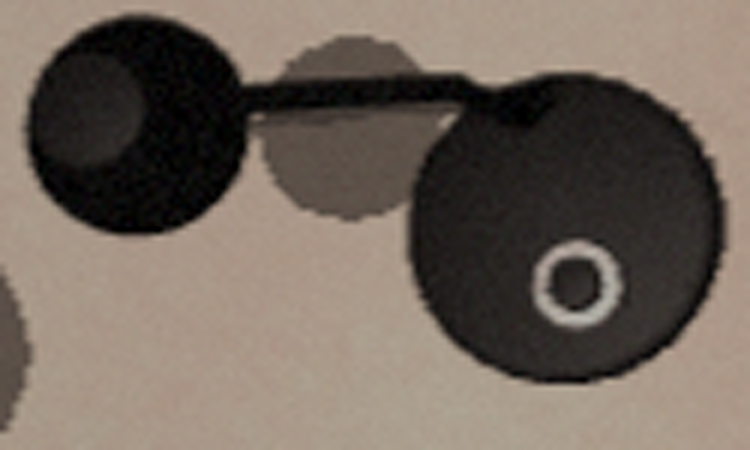

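The lamp crop shows the base centred at (567,228), with the button and its light ring at (577,284). Next I'll compute the lamp pose and move above the breaker for a close wrist view.

```bash
python3 - <<'E'
from h import *
P=lambda u,v,z:px2w("top",55+(u-2.5)/6,180+(v-2.5)/6,z).round(4)
print("base",P(567,228,.02),P(410,228,.01),P(724,228,.01),"btn",P(577,284,.038),P(577,284,.02),"shade",P(137,125,.26), "stem",P(525,105,.15))
E
```

```text
base [0.5111 0.2701 0.02  ] [0.5127 0.3474 0.01  ] [0.5109 0.1968 0.01  ] btn [0.4833 0.2613 0.038 ] [0.4843 0.265  0.02  ] shade [0.5356 0.39   0.26  ] stem [0.555 0.262 0.15 ]
```

Call:
{"op": "arm_command", "data": {"commands": [0, 0, 0, -10, 0, 0, 0, 0, 0, 0, -10, 0, 0, 0, 0, -52.3, -61.9, -10, 0, 0, 56.3, 0, -52.3, -61.9, -10, 0, 0, 56.3, 0, -52.3, -61.9, -10, 0, 0, 56.3, 0, -52.3, -61.9, -10, 0, 0, 56.3, 0, -52.3, -61.9, -10, 0, 0, 56.3, 0, -52.3, -61.9, -10, 0, 0, 56.3, 0, -52.3, -61.9, -10, 0, 0, 56.3, 0, -52.3, -61.9, -10, 0, 0, 56.3, 0, -52.3, -61.9, -10, 0, 0, 56.3, 0, -52.3, -61.9, -10, 0, 0, 56.3, 0, -52.3, -61.9, -10, 0, 0, 56.3, 0, -52.3, -61.9, -10, 0, 0, 56.3, 0, -52.3, -61.9, -10, 0, 0, 56.3, 0, -52.3, -61.9, -10, 0, 0, 56.3, 0, -52.3, -61.9, -10, 0, 0, 56.3, 0, -52.3, -61.9, -10, 0, 0, 56.3]}}

```text
time_s: 2.35
ee_pos: [0.5019, -0.1483, 0.3056]
tool_rot: [[-0.239, 0.971, 0.0], [0.971, 0.239, 0.0], [-0.0, 0.0, -1.0]]
force: [0.1, -0.2, 0.0]
finger_gap: 0.0005
grasp_force: 0.0
```

```bash
python3 - <<'E'
from h import *
c=cal("wrist"); w=arm.snapshot("wrist"); np.save("w.npy",w)
print(*[np.round(x,3) for x in c])
for p in [(.5195,-.1482,.07),(.5346,-.2109,.07)]: print(w2px("wrist",p,c))
save("w1.png",w,s=1.5)
E
```

```text
339.824 255.508 187.816 [[ 0.971  0.23   0.068  0.482]
 [ 0.24  -0.931 -0.274 -0.069]
 [ 0.     0.282 -0.959  0.484]
 [ 0.     0.     0.     1.   ]]
(np.float64(269.4157024388588), np.float64(160.37669434314165))
(np.float64(268.55520334255056), np.float64(209.35944304953628))
```

View pics/w1.png

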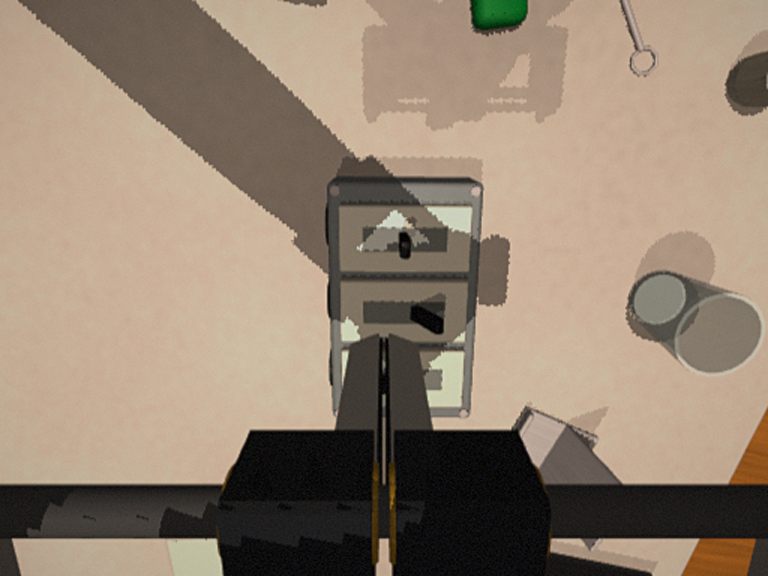

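The tripped lever's tip is at about (405,254) and its root at (404,236), so it is nearly upright. I see no ON/OFF mark on the plates, so the first gentle push has to settle the direction. I'll work out the shift that puts the open fingers either side of it.

```bash
python3 - <<'E'
from h import *
T=[[.971,.23,.068,.482],[.24,-.931,-.274,-.069],[0,.282,-.959,.484],[0,0,0,1]]
c=(339.824,255.508,187.816,np.array(T))
o=np.array([.5195,-.1482]);ex=np.array([.9715,.237]);ey=np.array([-.237,.9715])
for u,v,z in[(405,254,.11),(404,236,.07),(364,228,.07),(448,228,.07),(364,252,.07),(448,252,.07)]:
    p=px2w("",u/1.5,v/1.5,z,c);d=p[:2]-o;print(p.round(4),"along",(d@ex).round(4),"across",(d@ey).round(4))
s=arm.read_state();R=np.array(s["tool_rot"]);t=np.array([*(o-.001*ex),.094])
print(s["time_s"],(R.T@(t-s["ee_pos"])*100).round(2), np.degrees(np.arctan2(R[1,1],R[0,1])))
E
```

```text
[ 0.5192 -0.1508  0.11  ] along -0.0009 across -0.0025
[ 0.5185 -0.145   0.07  ] along -0.0002 across 0.0033
[ 0.485  -0.1464  0.07  ] along -0.0331 across 0.0099
[ 0.552  -0.1299  0.07  ] along 0.0359 across 0.0101
[ 0.4896 -0.1661  0.07  ] along -0.0333 across -0.0103
[ 0.5575 -0.1493  0.07  ] along 0.0367 across -0.0101
2.4 [-0.41  1.6  21.17] 13.822307676222117
```

Call:
{"op": "arm_command", "data": {"commands": [4, -0.4, 1.6, 8, 0, 0, 0, 4, -0.4, 1.6, 12, 0, 0, 0, 4, -0.4, 1.6, 12, 0, 0, 0, 4, -0.4, 1.6, 12, 0, 0, 0, 4, -0.4, 1.6, 15, 0, 0, 0, 4, -0.4, 1.6, 18, 0, 0, 0, 4, -0.4, 1.6, 20, 0, 0, 0, 4, -0.4, 1.6, 21.2, 0, 0, 0, 4, -0.4, 1.6, 21.2, 0, 0, 0]}}

```text
time_s: 3.52
ee_pos: [0.5194, -0.1501, 0.0948]
tool_rot: [[-0.237, 0.971, 0.002], [0.971, 0.237, -0.001], [-0.001, 0.001, -1.0]]
force: [0.4, -0.1, -0.9]
finger_gap: 0.0399
grasp_force: 0.0
```

```bash
python3 - <<'E'
from h import *
w=arm.snapshot("wrist"); save("w2.png",w[60:384],s=1.5)
s=arm.read_state();print(s["time_s"],np.round(s["ee_pos"],4),s["force"],s["finger_gap"])
E
```

```text
3.575 [ 0.5197 -0.1502  0.0952] [-0.23806453  0.21551995 -0.17890099] 0.039729063801741314
```

View pics/w2.png

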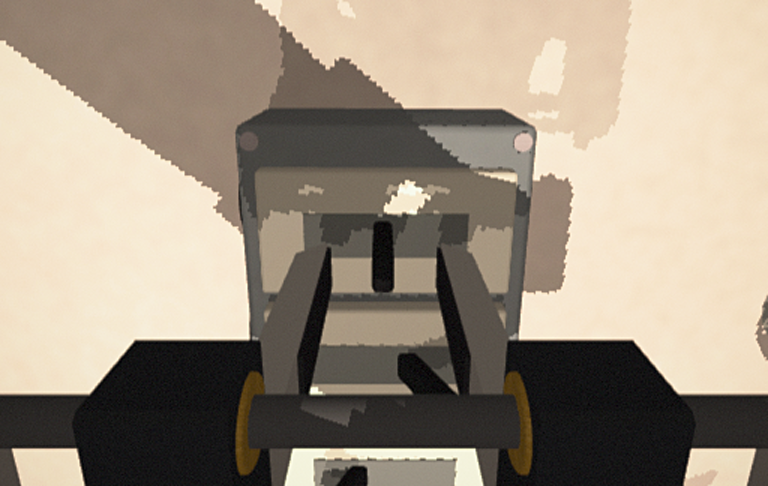

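The lever (383,255) stands centred between the open fingers. Now I'll push gently toward -x.

Call:
{"op": "arm_command", "data": {"commands": [4, 0, -0.7, 0, 0, 0, 0, 4, 0, -1.3, 0, 0, 0, 0, 4, 0, -1.4, 0, 0, 0, 0, 4, 0, -1.5, 0, 0, 0, 0, 4, 0, -1.6, 0, 0, 0, 0, 4, 0, -1.65, 0, 0, 0, 0, 4, 0, -1.7, 0, 0, 0, 0, 4, 0, -1.75, 0, 0, 0, 0, 4, 0, -1.8, 0, 0, 0, 0]}}

```text
time_s: 4.7
ee_pos: [0.5015, -0.154, 0.0937]
tool_rot: [[-0.237, 0.971, 0.001], [0.971, 0.237, -0.0], [-0.0, 0.001, -1.0]]
force: [3.6, 1.6, 0.9]
finger_gap: 0.04
grasp_force: 1.8
```

Call:
{"op": "arm_command", "data": {"commands": [4, 0, -0.05, 0, 0, 0, 0, 4, 0, -0.1, 0, 0, 0, 0]}}

```text
time_s: 4.95
ee_pos: [0.5004, -0.1542, 0.0937]
tool_rot: [[-0.237, 0.971, 0.001], [0.971, 0.237, -0.0], [-0.0, 0.001, -1.0]]
force: [3.0, 0.7, 2.0]
finger_gap: 0.0401
grasp_force: 1.8
```

Contact at about 3 N, which matches friction alone. I'll continue in small steps.

Call:
{"op": "arm_command", "data": {"commands": [4, 0, -0.05, 0, 0, 0, 0, 4, 0, -0.1, 0, 0, 0, 0]}}

```text
time_s: 5.2
ee_pos: [0.4993, -0.1545, 0.0937]
tool_rot: [[-0.237, 0.971, 0.0], [0.971, 0.237, -0.0], [-0.0, 0.0, -1.0]]
force: [3.4, 1.1, 2.3]
finger_gap: 0.0401
grasp_force: 1.9
```

Call:
{"op": "arm_command", "data": {"commands": [4, 0, -0.05, 0, 0, 0, 0, 4, 0, -0.1, 0, 0, 0, 0]}}

```text
time_s: 5.45
ee_pos: [0.4986, -0.1547, 0.0937]
tool_rot: [[-0.237, 0.972, 0.001], [0.972, 0.237, -0.0], [-0.0, 0.001, -1.0]]
force: [4.9, 2.0, 2.9]
finger_gap: 0.04
grasp_force: 2.7
```

Call:
{"op": "arm_command", "data": {"commands": [4, 0, -0.05, 0, 0, 0, 0, 4, 0, -0.1, 0, 0, 0, 0]}}

```text
time_s: 5.7
ee_pos: [0.4981, -0.1548, 0.0937]
tool_rot: [[-0.237, 0.972, 0.003], [0.972, 0.237, 0.0], [-0.001, 0.002, -1.0]]
force: [7.5, 2.0, 0.2]
finger_gap: 0.04
grasp_force: 3.8
```

Call:
{"op": "arm_command", "data": {"commands": [4, 0, -0.05, 0, 0, 0, 0, 4, 0, -0.1, 0, 0, 0, 0]}}

```text
time_s: 5.95
ee_pos: [0.4975, -0.155, 0.0937]
tool_rot: [[-0.237, 0.972, 0.003], [0.972, 0.237, 0.0], [-0.001, 0.003, -1.0]]
force: [7.0, 2.7, 0.1]
finger_gap: 0.0401
grasp_force: 4.1
```

Call:
{"op": "arm_command", "data": {"commands": [4, 0, -0.05, 0, 0, 0, 0]}}

```text
time_s: 6.08
ee_pos: [0.497, -0.1551, 0.0937]
tool_rot: [[-0.237, 0.972, 0.003], [0.972, 0.237, 0.0], [-0.001, 0.003, -1.0]]
force: [7.3, 3.3, -0.1]
finger_gap: 0.0402
grasp_force: 4.1
```

Call:
{"op": "arm_command", "data": {"commands": [4, 0, -0.05, 0, 0, 0, 0]}}

```text
time_s: 6.2
ee_pos: [0.4965, -0.1552, 0.0937]
tool_rot: [[-0.237, 0.972, 0.003], [0.972, 0.237, 0.0], [-0.001, 0.003, -1.0]]
force: [8.4, 2.8, -0.4]
finger_gap: 0.04
grasp_force: 4.1
```

Call:
{"op": "arm_command", "data": {"commands": [4, 0, -0.05, 0, 0, 0, 0]}}

```text
time_s: 6.32
ee_pos: [0.496, -0.1553, 0.0937]
tool_rot: [[-0.237, 0.972, 0.003], [0.972, 0.237, 0.0], [-0.001, 0.003, -1.0]]
force: [7.7, 2.3, -0.3]
finger_gap: 0.0401
grasp_force: 4.1
```

The plateau at about 8 N with steady motion is the latch being driven, so -x is OFF. I'll continue.

Call:
{"op": "arm_command", "data": {"commands": [4, 0, -0.05, 0, 0, 0, 0, 4, 0, -0.1, 0, 0, 0, 0, 4, 0, -0.15, 0, 0, 0, 0, 4, 0, -0.2, 0, 0, 0, 0, 4, 0, -0.25, 0, 0, 0, 0, 4, 0, -0.3, 0, 0, 0, 0, 4, 0, -0.35, 0, 0, 0, 0, 4, 0, -0.4, 0, 0, 0, 0, 4, 0, -0.45, 0, 0, 0, 0, 4, 0, -0.5, 0, 0, 0, 0, 4, 0, -0.55, 0, 0, 0, 0, 4, 0, -0.6, 0, 0, 0, 0, 4, 0, -0.65, 0, 0, 0, 0, 4, 0, -0.7, 0, 0, 0, 0]}}

```text
time_s: 8.07
ee_pos: [0.489, -0.157, 0.0933]
tool_rot: [[-0.237, 0.972, 0.003], [0.972, 0.237, 0.0], [-0.0, 0.003, -1.0]]
force: [8.7, 1.2, -1.6]
finger_gap: 0.04
grasp_force: 3.7
```

Call:
{"op": "arm_command", "data": {"commands": [4, 0, -0.05, 0, 0, 0, 0, 4, 0, -0.1, 0, 0, 0, 0, 4, 0, -0.15, 0, 0, 0, 0]}}

```text
time_s: 8.45
ee_pos: [0.4876, -0.1574, 0.0934]
tool_rot: [[-0.237, 0.972, 0.003], [0.972, 0.237, 0.0], [-0.001, 0.003, -1.0]]
force: [9.0, 1.9, -2.3]
finger_gap: 0.0401
grasp_force: 3.6
```

Call:
{"op": "arm_command", "data": {"commands": [4, 0, -0.05, 0, 0, 0, 0, 4, 0, -0.1, 0, 0, 0, 0]}}

```text
time_s: 8.7
ee_pos: [0.4866, -0.1576, 0.0934]
tool_rot: [[-0.237, 0.972, 0.003], [0.972, 0.237, 0.0], [-0.001, 0.003, -1.0]]
force: [8.5, 1.7, -1.3]
finger_gap: 0.0401
grasp_force: 3.5
```

Call:
{"op": "arm_command", "data": {"commands": [4, 0, -0.05, 0, 0, 0, 0]}}

```text
time_s: 8.82
ee_pos: [0.4862, -0.1577, 0.0934]
tool_rot: [[-0.237, 0.972, 0.003], [0.972, 0.237, 0.0], [-0.001, 0.003, -1.0]]
force: [9.2, 1.9, -1.7]
finger_gap: 0.0402
grasp_force: 3.5
```

Call:
{"op": "arm_command", "data": {"commands": [4, 0, -0.05, 0, 0, 0, 0]}}

```text
time_s: 8.95
ee_pos: [0.4857, -0.1579, 0.0934]
tool_rot: [[-0.237, 0.972, 0.003], [0.972, 0.237, 0.0], [-0.001, 0.003, -1.0]]
force: [8.7, 2.4, -2.0]
finger_gap: 0.0402
grasp_force: 3.5
```

Call:
{"op": "arm_command", "data": {"commands": [4, 0, -0.05, 0, 0, 0, 0]}}

```text
time_s: 9.07
ee_pos: [0.4852, -0.158, 0.0935]
tool_rot: [[-0.237, 0.972, 0.003], [0.972, 0.237, 0.0], [-0.001, 0.003, -1.0]]
force: [8.2, 2.3, -0.2]
finger_gap: 0.04
grasp_force: 3.5
```

Call:
{"op": "arm_command", "data": {"commands": [4, 0, -0.05, 0, 0, 0, 0]}}

```text
time_s: 9.2
ee_pos: [0.485, -0.1581, 0.0935]
tool_rot: [[-0.236, 0.972, 0.004], [0.972, 0.236, 0.0], [-0.001, 0.004, -1.0]]
force: [9.6, 2.5, -1.4]
finger_gap: 0.0399
grasp_force: 3.9
```

Call:
{"op": "arm_command", "data": {"commands": [4, 0, -0.05, 0, 0, 0, 0]}}

```text
time_s: 9.32
ee_pos: [0.4848, -0.1582, 0.0937]
tool_rot: [[-0.236, 0.972, 0.005], [0.972, 0.236, 0.0], [-0.001, 0.005, -1.0]]
force: [10.5, 3.2, -3.0]
finger_gap: 0.0397
grasp_force: 4.3
```

Call:
{"op": "arm_command", "data": {"commands": [4, 0, -0.05, 0, 0, 0, 0]}}

```text
time_s: 9.45
ee_pos: [0.4846, -0.1583, 0.0938]
tool_rot: [[-0.236, 0.972, 0.006], [0.972, 0.236, 0.0], [-0.001, 0.005, -1.0]]
force: [11.3, 3.5, -3.6]
finger_gap: 0.0401
grasp_force: 4.7
```

The stop is reached: about 12 N, with the tip no longer advancing. Now I'll back off and swing the lever toward ON.

Call:
{"op": "arm_command", "data": {"commands": [4, 0, 0, 0, 0, 0, 0, 4, 0, 0.5, 0, 0, 0, 0, 4, 0, 1.2, 0, 0, 0, 0, 4, 0, 1.8, 0, 0, 0, 0, 4, 0, 2.1, 0, 0, 0, 0, 4, 0, 2.3, 0, 0, 0, 0, 4, 0, 2.5, 0, 0, 0, 0, 4, 0, 2.7, 0, 0, 0, 0, 4, 0, 2.9, 0, 0, 0, 0, 4, 0, 3.1, 0, 0, 0, 0, 4, 0, 3.3, 0, 0, 0, 0, 4, 0, 3.5, 0, 0, 0, 0, 4, 0, 3.7, 0, 0, 0, 0, 4, 0, 3.9, 0, 0, 0, 0, 4, 0, 4.1, 0, 0, 0, 0, 4, 0, 4.3, 0, 0, 0, 0, 4, 0, 4.5, 0, 0, 0, 0, 4, 0, 4.7, 0, 0, 0, 0, 4, 0, 4.9, 0, 0, 0, 0, 4, 0, 5.1, 0, 0, 0, 0]}}

```text
time_s: 11.95
ee_pos: [0.5324, -0.1463, 0.0934]
tool_rot: [[-0.237, 0.971, 0.0], [0.971, 0.237, 0.0], [0.0, 0.0, -1.0]]
force: [-2.4, -0.9, 2.9]
finger_gap: 0.0402
grasp_force: 1.5
```

Call:
{"op": "arm_command", "data": {"commands": [4, 0, 0.15, 0, 0, 0, 0, 4, 0, 0.3, 0, 0, 0, 0, 4, 0, 0.45, 0, 0, 0, 0, 4, 0, 0.6, 0, 0, 0, 0, 4, 0, 0.75, 0, 0, 0, 0, 4, 0, 0.85, 0, 0, 0, 0]}}

```text
time_s: 12.7
ee_pos: [0.5406, -0.1443, 0.0935]
tool_rot: [[-0.237, 0.971, 0.0], [0.971, 0.237, 0.0], [0.0, 0.0, -1.0]]
force: [-2.8, -0.9, 3.3]
finger_gap: 0.0403
grasp_force: 2.0
```

Call:
{"op": "arm_command", "data": {"commands": [4, 0, 0.05, 0, 0, 0, 0, 4, 0, 0.1, 0, 0, 0, 0, 4, 0, 0.15, 0, 0, 0, 0]}}

```text
time_s: 13.08
ee_pos: [0.5419, -0.144, 0.0934]
tool_rot: [[-0.237, 0.971, 0.0], [0.971, 0.237, -0.0], [-0.0, 0.0, -1.0]]
force: [-3.5, -0.9, 2.5]
finger_gap: 0.04
grasp_force: 1.9
```

Call:
{"op": "arm_command", "data": {"commands": [4, 0, 0.05, 0, 0, 0, 0, 4, 0, 0.1, 0, 0, 0, 0]}}

```text
time_s: 13.32
ee_pos: [0.5428, -0.1437, 0.0933]
tool_rot: [[-0.237, 0.971, -0.0], [0.971, 0.237, 0.0], [0.0, -0.0, -1.0]]
force: [-3.9, -1.2, 2.0]
finger_gap: 0.04
grasp_force: 1.9
```

Call:
{"op": "arm_command", "data": {"commands": [4, 0, 0.05, 0, 0, 0, 0, 4, 0, 0.1, 0, 0, 0, 0]}}

```text
time_s: 13.58
ee_pos: [0.5437, -0.1435, 0.0932]
tool_rot: [[-0.237, 0.971, -0.0], [0.971, 0.237, 0.0], [0.0, -0.0, -1.0]]
force: [-2.2, -1.7, 2.2]
finger_gap: 0.0399
grasp_force: 1.8
```

Call:
{"op": "arm_command", "data": {"commands": [4, 0, 0.05, 0, 0, 0, 0, 4, 0, 0.1, 0, 0, 0, 0]}}

```text
time_s: 13.82
ee_pos: [0.5446, -0.1433, 0.0932]
tool_rot: [[-0.237, 0.971, -0.0], [0.971, 0.237, 0.0], [0.0, -0.0, -1.0]]
force: [-2.8, -1.5, -0.6]
finger_gap: 0.0397
grasp_force: 1.7
```

Call:
{"op": "arm_command", "data": {"commands": [4, 0, 0.05, 0, 0, 0, 0, 4, 0, 0.1, 0, 0, 0, 0]}}

```text
time_s: 14.08
ee_pos: [0.5455, -0.143, 0.0931]
tool_rot: [[-0.237, 0.971, -0.001], [0.971, 0.237, 0.0], [0.0, -0.001, -1.0]]
force: [-2.7, -1.7, -2.0]
finger_gap: 0.04
grasp_force: 1.6
```

Call:
{"op": "arm_command", "data": {"commands": [4, 0, 0.05, 0, 0, 0, 0, 4, 0, 0.1, 0, 0, 0, 0]}}

```text
time_s: 14.32
ee_pos: [0.5466, -0.1426, 0.0932]
tool_rot: [[-0.237, 0.971, -0.001], [0.971, 0.237, 0.0], [0.001, -0.0, -1.0]]
force: [-3.3, -1.0, -1.7]
finger_gap: 0.0399
grasp_force: 1.6
```

Call:
{"op": "arm_command", "data": {"commands": [4, 0, 0.05, 0, 0, 0, 0, 4, 0, 0.1, 0, 0, 0, 0]}}

```text
time_s: 14.58
ee_pos: [0.5477, -0.1424, 0.0934]
tool_rot: [[-0.237, 0.971, -0.0], [0.971, 0.237, 0.0], [0.0, -0.0, -1.0]]
force: [-3.7, -0.6, -0.7]
finger_gap: 0.0398
grasp_force: 1.6
```

Call:
{"op": "arm_command", "data": {"commands": [4, 0, 0.05, 0, 0, 0, 0, 4, 0, 0.1, 0, 0, 0, 0]}}

```text
time_s: 14.82
ee_pos: [0.5487, -0.1422, 0.0935]
tool_rot: [[-0.237, 0.972, -0.0], [0.972, 0.237, 0.0], [0.0, -0.0, -1.0]]
force: [-3.6, -0.0, -1.0]
finger_gap: 0.0398
grasp_force: 1.5
```

Call:
{"op": "arm_command", "data": {"commands": [4, 0, 0.05, 0, 0, 0, 0, 4, 0, 0.1, 0, 0, 0, 0]}}

```text
time_s: 15.08
ee_pos: [0.5497, -0.1421, 0.0935]
tool_rot: [[-0.237, 0.972, -0.0], [0.972, 0.237, 0.0], [0.0, 0.0, -1.0]]
force: [-4.0, -0.7, -1.5]
finger_gap: 0.0401
grasp_force: 1.5
```

Call:
{"op": "arm_command", "data": {"commands": [4, 0, 0.05, 0, 0, 0, 0, 4, 0, 0.1, 0, 0, 0, 0]}}

```text
time_s: 15.32
ee_pos: [0.5507, -0.1419, 0.0935]
tool_rot: [[-0.237, 0.971, 0.0], [0.971, 0.237, -0.0], [-0.0, 0.0, -1.0]]
force: [-3.3, -0.7, -1.4]
finger_gap: 0.0399
grasp_force: 1.5
```

Call:
{"op": "arm_command", "data": {"commands": [4, 0, 0.05, 0, 0, 0, 0, 4, 0, 0.1, 0, 0, 0, 0]}}

```text
time_s: 15.58
ee_pos: [0.5517, -0.1417, 0.0935]
tool_rot: [[-0.237, 0.971, 0.0], [0.971, 0.237, -0.0], [-0.0, 0.0, -1.0]]
force: [-3.8, 0.1, -0.0]
finger_gap: 0.0401
grasp_force: 1.5
```

Call:
{"op": "arm_command", "data": {"commands": [4, 0, 0.05, 0, 0, 0, 0]}}

```text
time_s: 15.7
ee_pos: [0.5521, -0.1416, 0.0935]
tool_rot: [[-0.237, 0.971, -0.0], [0.971, 0.237, -0.0], [-0.0, -0.0, -1.0]]
force: [-4.8, -1.2, -0.2]
finger_gap: 0.0399
grasp_force: 2.0
```

Call:
{"op": "arm_command", "data": {"commands": [4, 0, 0.05, 0, 0, 0, 0]}}

```text
time_s: 15.82
ee_pos: [0.5522, -0.1415, 0.0934]
tool_rot: [[-0.237, 0.971, -0.001], [0.971, 0.237, -0.0], [0.0, -0.001, -1.0]]
force: [-5.7, -0.9, -0.5]
finger_gap: 0.0398
grasp_force: 2.7
```

Call:
{"op": "arm_command", "data": {"commands": [4, 0, 0.05, 0, 0, 0, 0]}}

```text
time_s: 15.95
ee_pos: [0.5523, -0.1415, 0.0933]
tool_rot: [[-0.237, 0.971, -0.002], [0.971, 0.237, -0.0], [0.0, -0.002, -1.0]]
force: [-7.5, -1.4, 0.2]
finger_gap: 0.0401
grasp_force: 3.3
```

Call:
{"op": "arm_command", "data": {"commands": [4, 0, 0.05, 0, 0, 0, 0]}}

```text
time_s: 16.08
ee_pos: [0.5524, -0.1414, 0.0932]
tool_rot: [[-0.238, 0.971, -0.003], [0.971, 0.238, -0.0], [0.0, -0.003, -1.0]]
force: [-8.2, -2.9, 0.6]
finger_gap: 0.0403
grasp_force: 3.9
```

The ON stop is reached at about 8 N. I'll back off, lift clear and go to hover over the lamp button.

Call:
{"op": "arm_command", "data": {"commands": [4, 0, -0.4, 0, 0, 0, 0, 4, 0, -0.8, 0, 0, 0, 0, 4, 0, -0.8, -5, 0, 0, 0, 4, 0, -0.8, -11, 0, 0, 0, 4, 0, -0.8, -17, 0, 0, 0, 4, 0, -0.8, -23.5, 0, 0, 0, 0, 40.8, 3, -23.5, 0, 0, -98, 0, 40.8, 3, -23.5, 0, 0, -98, 0, 40.8, 3, -23.5, 0, 0, -98, 0, 40.8, 3, -23.5, 0, 0, -98, 0, 40.8, 3, -23.5, 0, 0, -98, 0, 40.8, 3, -23.5, 0, 0, -98, 0, 40.8, 3, -23.5, 0, 0, -98, 0, 40.8, 3, -23.5, 0, 0, -98, 0, 40.8, 3, -23.5, 0, 0, -98, 0, 40.8, 3, -23.5, 0, 0, -98, 0, 40.8, 3, -23.5, 0, 0, -98, 0, 40.8, 3, -23.5, 0, 0, -98]}}

```text
time_s: 18.32
ee_pos: [0.4861, 0.2623, 0.3286]
tool_rot: [[-0.93, -0.368, 0.0], [-0.368, 0.93, 0.0], [-0.001, 0.0, -1.0]]
force: [0.8, -0.1, -0.7]
finger_gap: 0.0005
grasp_force: 0.0
```

```bash
python3 - <<'E'
from h import *
c=cal("wrist"); w=arm.snapshot("wrist"); t=arm.snapshot("top"); np.savez("c.npz",f=c[0],cx=c[1],cy=c[2],T=c[3])
s=arm.read_state();print(s["time_s"],np.round(s["ee_pos"],4),np.round(s["force"],1))
B=cv2.resize(t[170:245,270:367],None,fx=4,fy=4)
W=cv2.resize(w,None,fx=1.5,fy=1.5)
W=W.copy(); W[:B.shape[0]//1,:B.shape[1]][:0]=0
save("w3.png",W); save("t3.png",B,s=1.5)
E
```

```text
18.425 [0.4861 0.2623 0.3285] [ 0.3 -0.6  0.3]
```

View pics/w3.png

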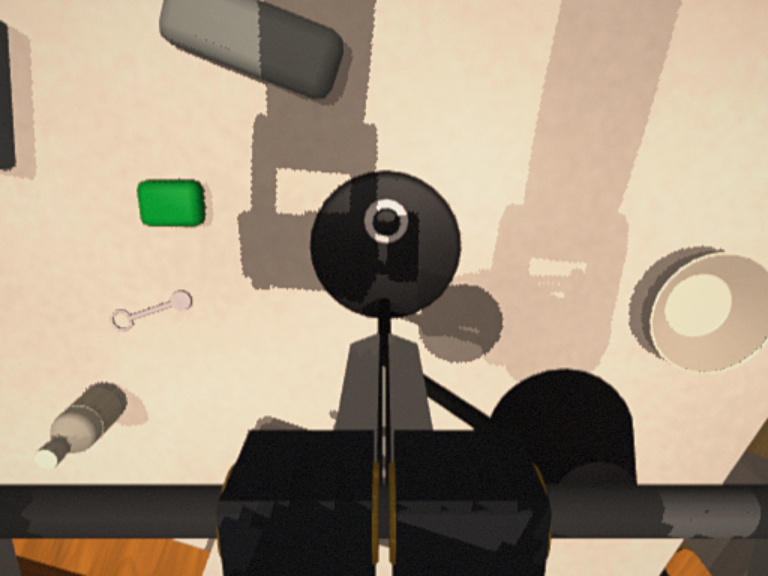

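View pics/t3.png

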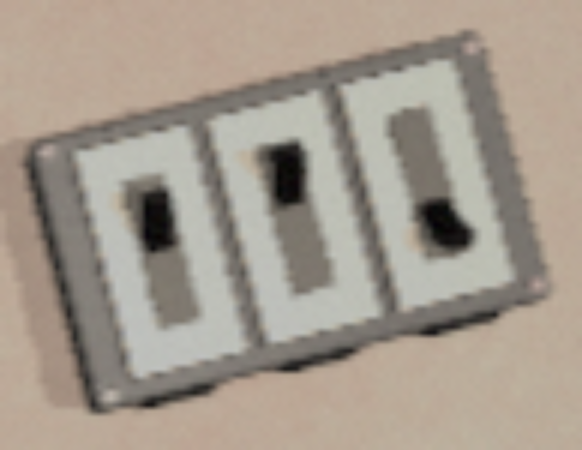

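The tripped lever now leans +x like the live one, and the other two are unchanged. In the wrist view the button top is at (386,222), with the base at (385,245) and the stem straight below it, so the tool is aligned with the lamp.

```bash
python3 - <<'E'
from h import *
d=np.load("c.npz");c=(float(d["f"]),float(d["cx"]),float(d["cy"]),d["T"])
p=px2w("",386/1.5,222/1.5,.038,c);b=px2w("",385.5/1.5,245/1.5,.018,c);print(p,b,np.linalg.norm((p-b)[:2]))
s=arm.read_state();print((np.array(s["tool_rot"]).T@(p-s["ee_pos"])*100).round(2))
E
```

```text
[0.48297764 0.26348095 0.038     ] [0.50737531 0.27280167 0.018     ] 0.02611747455431273
[ 0.25  0.22 29.05]
```

Call:
{"op": "arm_command", "data": {"commands": [0, 0.25, 0.15, 6, 0, 0, 0, 0, 0.25, 0.15, 12, 0, 0, 0, 0, 0.25, 0.15, 18, 0, 0, 0, 0, 0.25, 0.15, 23, 0, 0, 0, 0, 0.25, 0.15, 26, 0, 0, 0, 0, 0.25, 0.15, 28, 0, 0, 0, 0, 0.25, 0.15, 28.5, 0, 0, 0, 0, 0.25, 0.15, 28.7, 0, 0, 0, 0, 0.25, 0.15, 28.9, 0, 0, 0, 0, 0.25, 0.15, 29.1, 0, 0, 0, 0, 0.25, 0.15, 29.2, 0, 0, 0]}}

```text
time_s: 19.8
ee_pos: [0.4838, 0.263, 0.0373]
tool_rot: [[-0.929, -0.37, 0.002], [-0.37, 0.929, 0.0], [-0.002, -0.0, -1.0]]
force: [-0.6, -0.1, 4.9]
finger_gap: 0.0005
grasp_force: 2.1
```

Call:
{"op": "arm_command", "data": {"commands": [0, 0, 0, 0.1, 0, 0, 0, 0, 0, 0, 0.2, 0, 0, 0]}}

```text
time_s: 20.05
ee_pos: [0.4839, 0.263, 0.036]
tool_rot: [[-0.929, -0.37, 0.001], [-0.37, 0.929, 0.0], [-0.001, -0.0, -1.0]]
force: [-6.1, -2.1, 15.4]
finger_gap: 0.0005
grasp_force: 8.0
```

Call:
{"op": "arm_command", "data": {"commands": [0, 0, 0, 0.1, 0, 0, 0]}}

```text
time_s: 20.18
ee_pos: [0.484, 0.2631, 0.0359]
tool_rot: [[-0.929, -0.37, 0.0], [-0.37, 0.929, -0.0], [-0.0, -0.0, -1.0]]
force: [-7.7, -2.6, 21.8]
finger_gap: 0.0004
grasp_force: 11.1
```

23 N after only 2 mm, with a side force: the two shut fingers (16 x 25 mm) look wider than the button and seem to be resting on its ring. I'll back off and look closely.

Call:
{"op": "arm_command", "data": {"commands": [0, 0, 0, -0.5, 0, 0, 0, 0, 0, 0, -3, 0, 0, 0, 4, 0, 0, -7, 0, 0, 0, 4, 0, 0, -7, 0, 0, 0, 4, 0, 0, -7, 0, 0, 0]}}

```text
time_s: 20.8
ee_pos: [0.4825, 0.2626, 0.1024]
tool_rot: [[-0.929, -0.37, -0.001], [-0.37, 0.929, -0.0], [0.001, 0.0, -1.0]]
force: [0.0, -0.1, 0.1]
finger_gap: 0.0268
grasp_force: 0.0
```

```bash
python3 - <<'E'
from h import *
c=cal("wrist"); w=arm.snapshot("wrist"); np.savez("c.npz",f=c[0],cx=c[1],cy=c[2],T=c[3])
s=arm.read_state();print(s["time_s"],np.round(s["ee_pos"],4),np.round(s["force"],1),np.round(s["tool_rot"],3).tolist())
print(w2px("",(.483,.2624,.038),c))
w=w[110:310,150:360]; w=np.clip(255*(w/255.)**.6,0,255).astype(np.uint8)
save("w4.png",w,s=3)
E
```

```text
20.85 [0.4821 0.2625 0.1019] [-0.5  0.   0.3] [[-0.929, -0.37, -0.002], [-0.37, 0.929, -0.001], [0.002, 0.0, -1.0]]
(np.float64(255.29209687454767), np.float64(202.95169861461568))
```

View pics/w4.png

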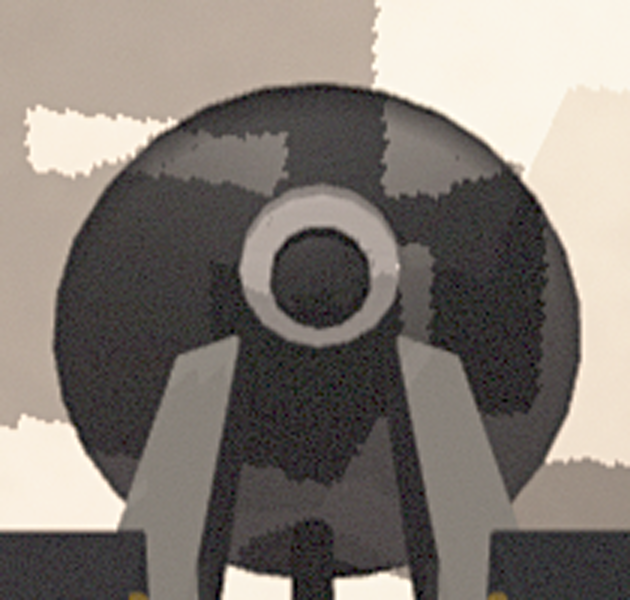

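The button disc (320,277) sits proud of the light ring (320,266), and the aim was right to about 1 mm. I'll repeat with a single finger, which fits inside the button, and log force against height.

Call:
{"op": "arm_command", "data": {"commands": [4, 0, -2.5, 0, 0, 0, 0, 4, 0, -2.5, 2, 0, 0, 0, 4, 0, -2.5, 4.5, 0, 0, 0, 4, 0, -2.5, 5.3, 0, 0, 0, 4, 0, -2.5, 5.6, 0, 0, 0, 4, 0, -2.5, 5.6, 0, 0, 0, 4, 0, -2.5, 5.6, 0, 0, 0]}}

```text
time_s: 21.72
ee_pos: [0.493, 0.2398, 0.0483]
tool_rot: [[-0.929, -0.37, 0.001], [-0.37, 0.929, 0.0], [-0.001, -0.0, -1.0]]
force: [0.1, 0.4, -0.0]
finger_gap: 0.0397
grasp_force: 0.0
```

Call:
{"op": "arm_command", "data": {"commands": [4, 0, 0, 0.1, 0, 0, 0, 4, 0, 0, 0.2, 0, 0, 0]}}

```text
time_s: 21.98
ee_pos: [0.4925, 0.2396, 0.0457]
tool_rot: [[-0.929, -0.37, 0.001], [-0.37, 0.929, 0.0], [-0.001, -0.0, -1.0]]
force: [1.0, 0.2, 0.5]
finger_gap: 0.0402
grasp_force: 0.0
```

Call:
{"op": "arm_command", "data": {"commands": [4, 0, 0, 0.1, 0, 0, 0, 4, 0, 0, 0.2, 0, 0, 0]}}

```text
time_s: 22.22
ee_pos: [0.4923, 0.2396, 0.0434]
tool_rot: [[-0.929, -0.37, 0.0], [-0.37, 0.929, -0.0], [0.0, -0.0, -1.0]]
force: [-0.1, 0.9, 0.1]
finger_gap: 0.0397
grasp_force: 0.0
```

Call:
{"op": "arm_command", "data": {"commands": [4, 0, 0, 0.1, 0, 0, 0, 4, 0, 0, 0.2, 0, 0, 0]}}

```text
time_s: 22.48
ee_pos: [0.4924, 0.2396, 0.0415]
tool_rot: [[-0.929, -0.37, -0.0], [-0.37, 0.929, -0.0], [0.0, 0.0, -1.0]]
force: [-0.4, 0.4, 3.2]
finger_gap: 0.04
grasp_force: 0.9
```

Call:
{"op": "arm_command", "data": {"commands": [4, 0, 0, 0.1, 0, 0, 0, 4, 0, 0, 0.2, 0, 0, 0]}}

```text
time_s: 22.72
ee_pos: [0.4924, 0.2396, 0.0396]
tool_rot: [[-0.929, -0.37, -0.0], [-0.37, 0.929, -0.0], [0.0, -0.0, -1.0]]
force: [-1.1, -0.5, 2.0]
finger_gap: 0.0401
grasp_force: 1.4
```

Contact is at z ≈ 0.042, so the earlier 0.036 was the button bottoming out. I'll finish the stroke gently here as well.

Call:
{"op": "arm_command", "data": {"commands": [4, 0, 0, 0.1, 0, 0, 0, 4, 0, 0, 0.2, 0, 0, 0]}}

```text
time_s: 22.98
ee_pos: [0.4924, 0.2396, 0.0376]
tool_rot: [[-0.929, -0.37, 0.0], [-0.37, 0.929, -0.0], [0.0, -0.0, -1.0]]
force: [-1.3, -1.6, 3.6]
finger_gap: 0.0402
grasp_force: 2.0
```

Call:
{"op": "arm_command", "data": {"commands": [4, 0, 0, 0.1, 0, 0, 0, 4, 0, 0, 0.15, 0, 0, 0]}}

```text
time_s: 23.22
ee_pos: [0.4924, 0.2396, 0.0361]
tool_rot: [[-0.929, -0.37, -0.0], [-0.37, 0.929, 0.0], [0.0, 0.0, -1.0]]
force: [-3.4, -1.4, 8.2]
finger_gap: 0.04
grasp_force: 3.7
```

Call:
{"op": "arm_command", "data": {"commands": [4, 0, 0, 0.05, 0, 0, 0]}}

```text
time_s: 23.35
ee_pos: [0.4925, 0.2396, 0.0361]
tool_rot: [[-0.929, -0.37, -0.0], [-0.37, 0.929, -0.0], [0.0, 0.0, -1.0]]
force: [-2.2, -1.3, 9.9]
finger_gap: 0.04
grasp_force: 5.0
```

The button is on its bottom stop at about 10 N, after a full 6 mm of travel. I'll hold briefly, release and lift clear.

Call:
{"op": "arm_command", "data": {"commands": [4, 0, 0, 0, 0, 0, 0, 4, 0, 0, 0, 0, 0, 0, 4, 0, 0, -0.5, 0, 0, 0, 4, 0, 0, -2, 0, 0, 0, 4, 0, 0, -6, 0, 0, 0, 4, 0, 0, -12, 0, 0, 0, 4, 0, 0, -18, 0, 0, 0, 4, 0, 0, -24, 0, 0, 0, 4, 0, 0, -28, 0, 0, 0, 4, 0, 0, -28, 0, 0, 0, 4, 0, 0, -28, 0, 0, 0, 4, 0, 0, -28, 0, 0, 0]}}

```text
time_s: 24.85
ee_pos: [0.4914, 0.2393, 0.3131]
tool_rot: [[-0.929, -0.37, -0.004], [-0.37, 0.929, -0.001], [0.004, 0.0, -1.0]]
force: [-0.1, 0.4, 0.4]
finger_gap: 0.0401
grasp_force: 0.0
```

```bash
python3 - <<'E'
from h import *
t=arm.snapshot("top");t0=np.load("top.npy").astype(int)
d=(np.abs(t-t0).max(2)>60).astype(np.uint8)
n,l,st,ce=cv2.connectedComponentsWithStats(d)
print([(s[:5].tolist()) for s in st[1:] if s[4]>25])
s=arm.read_state();print(s["time_s"],np.round(s["ee_pos"],3),np.round(s["force"],1))
print(arm.job_done())
E
```

```text
[[53, 171, 188, 192, 14037], [294, 202, 5, 9, 34], [146, 220, 11, 8, 28], [7, 279, 81, 67, 2924], [0, 337, 13, 16, 125], [158, 341, 51, 43, 1293], [89, 348, 70, 36, 1075], [248, 352, 29, 12, 210], [283, 377, 7, 7, 26]]
24.9 [0.492 0.239 0.313] [-0.5  0.3  1.2]
the job is handed in; nothing more can be done
None
```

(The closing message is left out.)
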